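# Balance two drinks bottles on the check-in desk's tray from the roll-top store

### The job

Roll the slatted door of the bench store right open, take out the two white drinks bottles with green caps and gently stand one on each end of the pivoting tray, centred on its round blue mat, so that the tray balances level. Then roll the door fully shut; leave the orange canister standing in its place in the store, and do not disturb the cup or the tape roll in front of the tray.

Things in the scene. Friction and masses are not known exactly. Their poses are not given: they have to be found in the camera images.
- store: Teal roll-top store, fixed, on the left or right half of the desk: 385 mm deep (x), 454 wide (y), 225 high. Origin: centre of underside; front faces its -x. Inside 430 mm wide, floor 12 mm up. Half-round end walls, radius 190 mm about track_axis. Front lip 65 mm high; fixed hood over the back from x = +59 mm. Open, the door leaves free all from the lip to x = 0; its grip then stands highest there, 260 mm.
- track_axis (a point): Centre of the door's circular track, midway between the end walls, 35 mm above the desk; the door turns about its y axis (the store's y). Axes as the store's.
- tambour (a joint): Angle of the slatted wooden door along its track: 0 fully shut, 1.3 rad fully open (stop). Growing values roll its front edge up and back under the hood. Slats' outer face at radius 184 mm. Stays where left; 1 to 6 N at the grip moves it. May start up to 0.25 open. Held by a hand that does not turn, the grip slips and lags some 0.05 to 0.1 rad: lead it past either end.
- tambour_grip (a point): Where to pinch the door's black grip: a tab at mid-width by its front edge, 16 mm thick (store's y), 45 along the arc, standing out to radius 225 mm. The point is 207 mm from track_axis, at 22 deg + joint angle above the store's -x, 18 mm inside the tab's outer end. Fingers closing along the store's y can hold it from above for the whole travel without turning the hand.
- bottle_a: White drinks bottle, green cap and band: upright cylinder, 58 mm diameter, 140 high, plus a 14 mm spout of 20 mm diameter; 0.35 kg. Origin: centre of underside, z up. Starts in the store, hidden by the shut door. Bottles and canister stand in a row across the store, about 70 mm in front of its centre, 105 mm apart, in any order.
- bottle_b: The second white bottle, same as bottle_a (weights agree within 3 percent). Either bottle may go on either end of the tray.
- canister: Orange canister with black lid, 58 mm diameter, 140 mm high, 0.25 to 0.5 kg, standing in the same row in the store. Origin: centre of its underside. It stays there.
- tray_stand: Dark steel stand, fixed, 130 x 160 mm foot, that carries the pivoting tray. Origin: centre of its underside; the pivot axis is its x, 60 mm above the desk.
- tray (a joint): Tilt of the aluminium tray (130 mm in x, 350 in y, rim 10 above its floor) about the stand's x: 0 level, positive raises the +y end, stops at -0.16 and 0.16 rad. Sprung and damped: level when empty, one bottle on an end tips it to the stop, one on each mat levels it; 10 mm uneven tilts it about 0.03. Floor 72 mm above the desk when level.
- tray_mat_left (a point): Centre of the blue round mat (84 mm diameter, flat) on the tray's +y end, on the tray's floor, 110 mm from the pivot; moves with the tray. Axes: x along the pivot, y along the tray, z up from its floor.
- tray_mat_right (a point): The same for the mat on the tray's -y end.
- cup: Clear plastic cup, 76 mm diameter, 110 mm high, 50 g, standing in front of the tray. Origin: centre of its underside. Leave alone.
- tape: Brown roll of parcel tape lying flat in front of the tray, 100 mm diameter, 48 mm high. Origin: centre of its underside. Leave alone.

How it is judged:
By the outcome, as a careful person would: the job done as asked, in the order asked, and still so for the second after the job is handed in, with the robot touching nothing.
It also fails if it takes over 72 s, if anything falls off the work surface, if the arm or the gripper's body presses on something with over 40 N, if the wrist force passes 120 N, or if a joint passes its speed limit or range.

### The arm

A 6-joint arm with a two-finger parallel gripper is mounted at the origin on the work surface. World frame = base frame: x ahead of the robot, y to its left, z up, the work surface at z = 0. Lengths are in m, angles in rad, forces in N, time in s.
With the tool pointing down it reaches from about 0.35 to 0.85 m from the base axis. Payload 8.1 kg.
Tool frame: the origin (TCP) lies midway between the tips of the shut fingers; the grasp point (between the pads) lies 19 mm behind it (ctrl.grip_depth is the distance from the TCP to the grasp point, in m); z points along the fingers, y is the line along which they close (so a half turn about z gives the same grasp; the last joint's range is limited). The gripper opens to 93 mm and grips with 3 to 60 N. Pads are 15 mm wide; open, the fingers measure 128 mm over their backs; the gripper's body (75 mm by 188 mm) begins 65 mm behind the grasp point.
Start: joints at [1.101, 0.13, 1.488, -0, 1.523, -0.085], TCP at [0.225, 0.556, 0.219] pointing down, gripper open.
Joint ranges: [-2.96, 2.96], [-0.89, 2.26], [0.02, 2.5], [-1.34, 4.48], [0, 2.73], [-2.66, 2.66]. Speed limits (rad/s): [2.39, 2.39, 2.79, 3.14, 3.14, 3.14].

### API

Orientations are given as a rotation vector (axis times angle).
In Python, from station import telemetry, eyes, order, nets, ctrl gives the robot as it stands. The module is installed in compiled form; this text tells all that it offers.
- The arm moves only by the tool jog_arm, never from a script. Its argument "rows" is a list of rows, each a list of 7 numbers: the closure, from 0 (fully open) to 1 (shut), then the shift along the tool's x, y, z in units of 40 mm (1.0 is 40 mm), then the turn, a rotation vector about the tool's x, y, z in units of 6 degrees (1.0 is 6 degrees). A call has exactly 8 rows; each row is the pose to reach, as a shift and turn from the pose commanded when the call began, along the tool's axes at that moment; what a row does not reach only later rows make up. A row lasts 1/12 s, in which the tool goes at most 41.7 mm and 7.16 degrees, less where a joint would pass 70% of its speed; a pose out of reach is approached as far as the arm can. A call with a gripper value outside its range is refused whole. The fingers move at their own pace and stop on an object; "squeeze" is the grip in N (left out, the last holds). Time passes only in rows, so rows that repeat a pose let the fingers close, or fill a call up. It gives the time, the measured TCP pose, the force, the opening and the grip force at its end, in the units of the state.
- telemetry.state(): the state, without advancing time (a new reading comes with each control period).
- eyes.capture(name): name is "scene" or "top"; returns the picture (420x560x3 uint8, red, green, blue); there is no depth.
- eyes.calibration(name): a dict with "fx", "fy", "cx", "cy" (pixels), "xyz" and "attitude" of the camera in the world. Camera axes: x right, y up, looking along -z (the intrinsics and any distortion apply to the point x, -y, -z); pixel columns grow to the right and rows downward; lengths in m; the calibration is good to about 2 mm. A picture is of the moment at which its call begins. calibration takes no time and is no camera call.
- order.sign_off(): hands the job in; it is judged then, once.
Trained networks look in the newest picture that a camera, given by its name, has taken for a name from the list of things; names that differ only in an ending like _2 or _b are one class to them, and where a whole thing is asked for, a point or a joint stands for the part that bears it (a point fixed in the world has none). Each returns a list of dicts, best first, with "confidence" (0 to 1); they miss things now and then, are a little off and sometimes report something else, mostly with a low value. They report only what shows in the picture. A call takes as long as a camera call.
- nets.find_in(name, camera): "point" ([row, column] in pixels, amid what is visible of it).
The state is a dict: "time": time; "joint_pos": joint angles; "dq": joint speeds; "joint_efforts": joint torques, N m; "eef_pos": TCP position; "eef_rot": TCP orientation; "ft_force": force on the tool from outside, world axes, zero at the start; "torque": the same for the moment, N m; "grip_width": finger opening in m; "grasp_force": force on a finger pad.
Only numpy, scipy, OpenCV 4.12 (cv2) and the standard library are available. Lean on these libraries where they do the work, as an engineer would, in place of code of your own. Each camera call takes 0.05 s, during which the arm holds its last target. There are 200 camera calls.

## Working session

There is one attempt and no reset: what is moved stays moved. The work goes in short steps, Python scripts to look and compute and a tool call to move; the robot and the scene stay as the last step left them, time stands still between calls to the robot, and variables do not carry over. Pictures are saved under pics/ and viewed, at most 10 in all, crops included, and the job is handed in when it is done.

Besides the shell and the picture viewer there is one more tool, called after "Call:" as name([rows], argument=value, ...), one row to a line, values as JSON. jog_arm: Moves the arm, as the interface text tells. Its arguments: {"type":"object","properties":{"rows":{"type":"array"},"squeeze":{"type":"number"}},"required":["rows"]}

```bash
mkdir -p pics; python3 - <<'E'
from station import telemetry, eyes, order, nets, ctrl
import cv2,numpy as np
s=telemetry.state(); print(s['time'],s['eef_pos'],s['eef_rot'],ctrl.grip_depth)
for c in ("scene","top"):
    im=eyes.capture(c); cv2.imwrite(f"pics/{c}0.png",im[:,:,::-1]); print(c,eyes.calibration(c))
    for n in ("store","tambour_grip","tray_stand","tray_mat_left","tray_mat_right","cup","tape"):
        print(n,[(np.round(d['point']).tolist(),round(d['confidence'],2)) for d in nets.find_in(n,c)[:3]])
E
```

```text
0.0 [0.22493143 0.55563173 0.2175865 ] [-6.00643881e-01 -3.08311167e+00  2.77194262e-03] 0.0188
scene {'fx': 492.66530029425604, 'fy': 492.66530029425604, 'cx': 281.4062204766442, 'cy': 207.22457891163538, 'xyz': array([ 0.22853593, -0.36022311,  1.4687161 ]), 'attitude': array([ 0.30690903, -0.10755026, -0.61599272])}
store [([138.0, 254.0], 0.9)]
tambour_grip [([135.0, 237.0], 0.61)]
tray_stand [([266.0, 361.0], 0.58)]
tray_mat_left [([260.0, 361.0], 0.66)]
tray_mat_right [([263.0, 364.0], 0.93)]
cup [([311.0, 359.0], 0.84)]
tape [([259.0, 304.0], 0.75)]
top {'fx': 386.17008770370825, 'fy': 386.17008770370825, 'cx': 279.8407418279302, 'cy': 204.89840006776774, 'xyz': array([0.35096911, 0.0056544 , 0.94523979]), 'attitude': array([ 0.1437529 , -0.16457997, -1.55979225])}
store [([185.0, 157.0], 0.95)]
tambour_grip [([196.0, 158.0], 0.88), ([231.0, 364.0], 0.23), ([171.0, 384.0], 0.17)]
tray_stand [([177.0, 385.0], 0.97)]
tray_mat_left [([174.0, 385.0], 0.57)]
tray_mat_right [([173.0, 385.0], 0.97)]
cup [([216.0, 436.0], 0.9), ([183.0, 158.0], 0.54)]
tape [([225.0, 358.0], 0.75), ([172.0, 383.0], 0.19)]
```

```bash
python3 - <<'E'
import cv2
for c in("scene","top"):
    im=cv2.imread(f"pics/{c}0.png"); cv2.imwrite(f"pics/{c}0b.png",cv2.resize(im,(800,600)))
E
```

```text
(no output)
```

View pics/top0b.png

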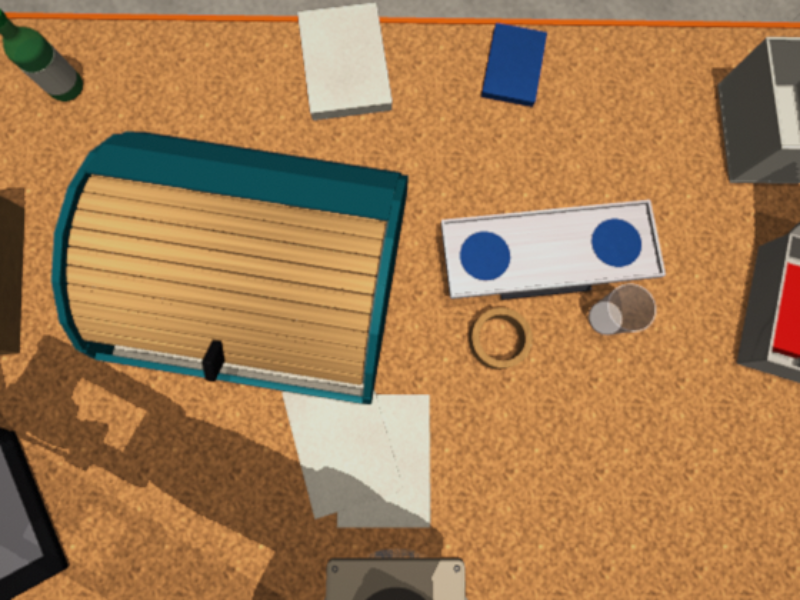

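View pics/scene0b.png

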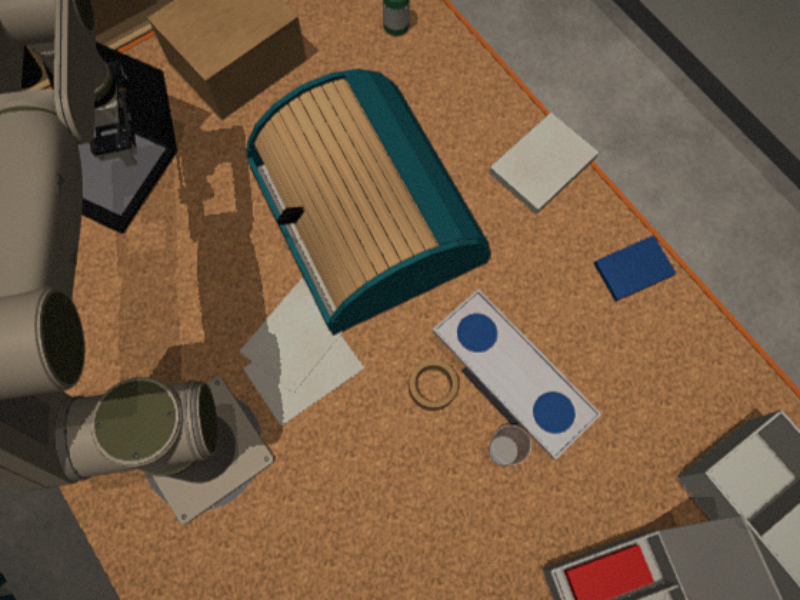

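The top view shows the store on the left half (scaled image centre about (230,265)), its door nearly shut with the black grip at (213,360), and the tray at right with mats at (485,256) and (617,243). The tape is at (498,338) and the cup at (630,308). The scene view agrees, with mats at (477,333) and (553,412) and the grip at (290,215). Next I'll fit the poses.

```bash
cat > h.py <<'E'
import numpy as np,cv2
from scipy.spatial.transform import Rotation as R
from scipy.optimize import least_squares,minimize
from station import telemetry, eyes, order, nets, ctrl
CAL={c:eyes.calibration(c) for c in("scene","top")}
def proj(c,P):
    k=CAL[c]; p=R.from_rotvec(k['attitude']).inv().apply(np.atleast_2d(P)-k['xyz'])
    return np.c_[k['cx']+k['fx']*p[:,0]/-p[:,2], k['cy']+k['fy']*p[:,1]/p[:,2]]  # col,row
def ray(c,uv,z):
    k=CAL[c]; d=R.from_rotvec(k['attitude']).apply([(uv[0]-k['cx'])/k['fx'],-(uv[1]-k['cy'])/k['fy'],-1])
    return k['xyz']+d*(z-k['xyz'][2])/d[2]
def move(dp,rot=0,q=None):
    """world shift + yaw -> jog units in the current tool frame"""
    q=telemetry.state()['eef_rot'] if q is None else q
    return R.from_rotvec(q).inv().apply(dp)/0.04
E
cat > fit.py <<'E'
from h import *
th=np.linspace(0,np.pi,25)
M=np.array([[190*np.cos(t),s*227,35+190*np.sin(t)] for t in th for s in(-1,1)]+[[x*192.5,s*227,z] for x in(-1,1) for s in(-1,1) for z in (0,35)]+[[-192.5,s*227,65] for s in(-1,1)])/1000
hulls={}; mats={}
for c in("scene","top"):
    im=cv2.imread(f"pics/{c}0.png"); hsv=cv2.cvtColor(im,cv2.COLOR_BGR2HSV)
    m=cv2.inRange(hsv,(83,100,25),(97,255,255)); m=cv2.morphologyEx(m,cv2.MORPH_OPEN,np.ones((3,3)))
    n,l,st,ce=cv2.connectedComponentsWithStats(m)
    print(c,[(s.tolist()) for s in st[1:] if s[4]>60])
    pts=np.vstack([np.argwhere(l==i)[:,::-1] for i in range(1,n) if st[i][4]>60 and st[i][0]<340])
    mm=np.zeros(m.shape,np.uint8); cv2.fillConvexPoly(mm,cv2.convexHull(pts.astype(np.int32)),255); hulls[c]=cv2.GaussianBlur(mm,(0,0),1.5)/255.
    b=cv2.inRange(hsv,(105,130,60),(122,255,255)); n,l,st,ce=cv2.connectedComponentsWithStats(b)
    mats[c]=[(ce[i]) for i in range(1,n) if st[i][4]>300]
    print('blue',[(ce[i].round(1).tolist(),int(st[i][4])) for i in range(1,n) if st[i][4]>100], [ray(c,ce[i],.072).round(4).tolist() for i in range(1,n) if st[i][4]>300])
def pose(p): return R.from_euler('z',p[2]).apply(M)+[p[0],p[1],0]
def cost(p):
    e=0
    for c,h in hulls.items():
        a=np.zeros(h.shape,np.uint8); q=cv2.convexHull(proj(c,pose(p)).astype(np.float32))
        cv2.fillConvexPoly(a,np.round(q*16).astype(np.int32),255,shift=4); e+=np.abs(cv2.GaussianBlur(a,(0,0),1.5)/255.-h).sum()
    return e
best=min((minimize(cost,[.5,.28,y],method='Nelder-Mead',options=dict(initial_simplex=np.array([[.5,.28,y],[.54,.28,y],[.5,.32,y],[.5,.28,y+.1]]))) for y in(-.2,0.)),key=lambda r:r.fun)
p=best.x; print('store',p.round(4),best.fun,[h.sum() for h in hulls.values()])
for j in(0,.1,.2,.25):
    a=np.radians(22)+j
    g=R.from_euler('z',p[2]).apply([-.207*np.cos(a),0,.035+.207*np.sin(a)])+[p[0],p[1],0]
    print(j,g.round(4),proj('top',g).round(1),proj('scene',g).round(1))
E
python3 fit.py
```

```text
scene [[179, 49, 163, 184, 6894], [173, 93, 22, 59, 259]]
blue [([444.4, 186.9], 1352), ([333.6, 232.5], 552), ([387.3, 288.3], 618)] [[0.9486, -0.2259, 0.072], [0.587, -0.1437, 0.072], [0.6111, -0.3624, 0.072]]
top [[37, 93, 248, 189, 10386]]
blue [([359.8, 43.9], 1812), ([431.2, 169.6], 867), ([339.2, 178.8], 888)] [[0.9402, -0.2057, 0.072], [0.6123, -0.3628, 0.072], [0.5882, -0.1444, 0.072]]
store [ 0.5747  0.2367 -0.1561] 724.7411764705882 [np.float64(19473.015686274513), np.float64(37224.09803921569)]
0 [0.3851 0.2665 0.1125] [[151.7 264.9]] [[198.  159.1]]
0.1 [0.3937 0.2651 0.1313] [[149.8 260.3]] [[199.7 155.3]]
0.2 [0.4041 0.2635 0.1491] [[148.2 254.7]] [[202.1 151.3]]
0.25 [0.4099 0.2626 0.1576] [[147.5 251.5]] [[203.6 149.3]]
```

```bash
cat >> h.py <<'E'
S=np.array([0.5747,0.2367,0]); SY=-0.1561; RS=R.from_euler('z',SY)
ML=np.array([.5877,-.1440,.072]); MR=np.array([.6117,-.3626,.072]); TY=0.110
def gp(j):
    a=np.radians(22)+j; return S+RS.apply([-.207*np.cos(a),0,.035+.207*np.sin(a)])
def Rdown(yaw):  # tool z down, tool x along -x' (as at start), closing along y'
    return R.from_euler('z',yaw)*R.from_euler('y',np.pi)
def rows(targets,Rt=None,p0=None,R0=None):
    """world TCP targets -> shifts (and turn) in units of the current tool frame"""
    s=telemetry.state(); R0=R.from_rotvec(s['eef_rot']) if R0 is None else R0
    p0=s['eef_pos'] if p0 is None else p0
    print('t',s['time'],'p',s['eef_pos'].round(4),'yawcheck x',R0.apply([1,0,0]).round(3),'y',R0.apply([0,1,0]).round(3))
    for t in np.atleast_2d(targets): print((R0.inv().apply(t-p0)/.04).round(3).tolist(),'turn',((R0.inv()*(Rt or R0)).as_rotvec()/np.radians(6)).round(3).tolist())
E
python3 - <<'E'
from h import *
d=[0,0,ctrl.grip_depth]
# better j from observed grip pixels
for j in (.18,.2,.22,.24): print(j,gp(j).round(4),proj('top',gp(j)).round(1),proj('scene',gp(j)).round(1))
for c in('top','scene'):
    im=cv2.imread(f'pics/{c}0.png').max(2); r=np.s_[232:272,135:165] if c=='top' else np.s_[138:162,190:216]
    y,x=np.where(im[r]<35); print(c,x.mean()+r[1].start,y.mean()+r[0].start,x.min()+r[1].start,x.max()+r[1].start,y.min()+r[0].start,y.max()+r[0].start,len(x))
g=gp(.22); rows([g-d+[0,0,.1],g-d],Rdown(SY))
print(telemetry.state()['joint_pos'])
E
```

```text
0.18 [0.4019 0.2639 0.1457] [[148.5 255.9]] [[201.6 152.1]]
0.2 [0.4041 0.2635 0.1491] [[148.2 254.7]] [[202.1 151.3]]
0.22 [0.4064 0.2632 0.1526] [[147.9 253.4]] [[202.7 150.5]]
0.24 [0.4087 0.2628 0.1559] [[147.6 252.1]] [[203.3 149.6]]
top 149.02867383512546 252.1720430107527 142 156 239 265 279
scene 202.74149659863946 150.59183673469389 194 211 145 157 147
t 0.8 p [0.2252 0.5561 0.2186] yawcheck x [-0.927  0.375  0.   ] y [0.375 0.927 0.   ]
[-6.948, -5.087, -0.378] turn [0.0, -0.0, -2.184]
[-6.948, -5.087, 2.122] turn [0.0, -0.0, -2.184]
[ 1.10058422e+00  1.30380257e-01  1.48820717e+00  2.28432989e-05
  1.52300004e+00 -8.53648400e-02]
```

Call:
jog_arm([
  [0,-0.9,-0.65,-0.1,0,0,-0.4],
  [0,-1.75,-1.28,-0.2,0,0,-0.8],
  [0,-2.6,-1.9,-0.3,0,0,-1.2],
  [0,-3.45,-2.53,-0.4,0,0,-1.6],
  [0,-4.3,-3.15,-0.4,0,0,-2.0],
  [0,-5.15,-3.77,-0.4,0,0,-2.18],
  [0,-6.0,-4.4,-0.4,0,0,-2.18],
  [0,-6.6,-4.83,-0.38,0,0,-2.18],
], squeeze=20)

```text
time: 1.47
eef_pos: [0.3984, 0.2758, 0.2344]
eef_rot: [0.246, 3.131, 0.001]
ft_force: [0.4, 0.5, 0.2]
grip_width: 0.0932
grasp_force: 0.0
```

```bash
python3 - <<'E'
from h import *
g=gp(.22); d=[0,0,ctrl.grip_depth]; rows([g-d],Rdown(SY))
E
```

```text
t 1.4667 p [0.3984 0.2758 0.2344] yawcheck x [-0.988  0.156 -0.001] y [0.156 0.988 0.   ]
[-0.244, -0.281, 2.515] turn [0.004, 0.011, -0.006]
```

Call:
jog_arm([
  [0,-0.2,-0.25,0.5,0,0,0],
  [0,-0.25,-0.28,1.1,0,0,0],
  [0,-0.25,-0.28,1.8,0,0,0],
  [0,-0.25,-0.28,2.3,0,0,0],
  [0,-0.25,-0.28,2.51,0,0,0],
  [0,-0.25,-0.28,2.51,0,0,0],
  [1,-0.25,-0.28,2.51,0,0,0],
  [1,-0.25,-0.28,2.51,0,0,0],
])

```text
time: 2.13
eef_pos: [0.4064, 0.266, 0.1352]
eef_rot: [0.245, 3.13, 0.002]
ft_force: [-0.0, 0.5, 0.9]
grip_width: 0.0842
grasp_force: 0.0
```

Call:
jog_arm([
  [1,0,0,0,0,0,0],
  [1,0,0,0,0,0,0],
  [1,0,0,0,0,0,0],
  [1,0,0,0,0,0,0],
  [1,0,0,0,0,0,0],
  [1,0,0,0,0,0,0],
  [1,0,0,0,0,0,0],
  [1,0,0,0,0,0,0],
])

```text
time: 2.8
eef_pos: [0.4054, 0.2653, 0.1334]
eef_rot: [-0.246, -3.132, 0.0]
ft_force: [0.1, 0.0, -1.1]
grip_width: 0.0311
grasp_force: 0.0
```

```bash
python3 - <<'E'
from h import *
d=[0,0,ctrl.grip_depth]; print(telemetry.state()['grip_width'],telemetry.state()['ft_force'])
rows([gp(.22+k*.05)-d for k in range(1,25)],Rdown(SY),p0=gp(.22)-d,R0=Rdown(SY)); print(gp(.22)-d)
E
```

```text
0.031123782012208525 [ 0.08435254  0.0420022  -1.07959981]
t 2.8 p [0.4054 0.2653 0.1334] yawcheck x [-0.988  0.155 -0.   ] y [0.155 0.988 0.   ]
[-0.152, -0.0, -0.209] turn [0.0, 0.0, 0.0]
[-0.315, 0.0, -0.411] turn [0.0, 0.0, 0.0]
[-0.487, -0.0, -0.604] turn [0.0, 0.0, 0.0]
[-0.669, -0.0, -0.788] turn [0.0, 0.0, 0.0]
[-0.86, 0.0, -0.962] turn [0.0, 0.0, 0.0]
[-1.059, -0.0, -1.127] turn [0.0, 0.0, 0.0]
[-1.266, 0.0, -1.282] turn [0.0, 0.0, 0.0]
[-1.481, -0.0, -1.427] turn [0.0, 0.0, 0.0]
[-1.702, 0.0, -1.56] turn [0.0, 0.0, 0.0]
[-1.93, 0.0, -1.682] turn [0.0, 0.0, 0.0]
[-2.164, 0.0, -1.793] turn [0.0, 0.0, 0.0]
[-2.403, -0.0, -1.892] turn [0.0, 0.0, 0.0]
[-2.647, -0.0, -1.978] turn [0.0, 0.0, 0.0]
[-2.895, 0.0, -2.053] turn [0.0, 0.0, 0.0]
[-3.146, 0.0, -2.115] turn [0.0, 0.0, 0.0]
[-3.4, -0.0, -2.164] turn [0.0, 0.0, 0.0]
[-3.656, -0.0, -2.201] turn [0.0, 0.0, 0.0]
[-3.914, -0.0, -2.224] turn [0.0, 0.0, 0.0]
[-4.172, -0.0, -2.235] turn [0.0, 0.0, 0.0]
[-4.431, -0.0, -2.233] turn [0.0, 0.0, 0.0]
[-4.689, -0.0, -2.218] turn [0.0, 0.0, 0.0]
[-4.947, -0.0, -2.19] turn [0.0, 0.0, 0.0]
[-5.202, -0.0, -2.149] turn [0.0, 0.0, 0.0]
[-5.455, -0.0, -2.096] turn [0.0, 0.0, 0.0]
[0.40639279 0.26318825 0.13375874]
```

Call:
jog_arm([
  [1,0,0,0,0,0,0],
  [1,0,0,0,0,0,0],
  [1,0,0,0,0,0,0],
  [1,0,0,0,0,0,0],
  [1,-0.15,0,-0.21,0,0,0],
  [1,-0.31,0,-0.41,0,0,0],
  [1,-0.49,0,-0.6,0,0,0],
  [1,-0.67,0,-0.79,0,0,0],
])

```text
time: 3.47
eef_pos: [0.4302, 0.2585, 0.1628]
eef_rot: [-0.246, -3.127, 0.009]
ft_force: [-1.1, -11.1, -8.6]
grip_width: 0.0156
grasp_force: 20.0
```

Call:
jog_arm([
  [1,-0.19,0,-0.17,0,0,0],
  [1,-0.39,0,-0.34,0,0,0],
  [1,-0.6,0,-0.49,0,0,0],
  [1,-0.81,0,-0.64,0,0,0],
  [1,-1.03,0,-0.77,0,0,0],
  [1,-1.26,0,-0.89,0,0,0],
  [1,-1.5,0,-1.0,0,0,0],
  [1,-1.73,0,-1.1,0,0,0],
])

```text
time: 4.13
eef_pos: [0.4989, 0.2476, 0.2071]
eef_rot: [-0.247, -3.127, 0.009]
ft_force: [-4.6, -10.8, -5.4]
grip_width: 0.016
grasp_force: 20.4
```

Call:
jog_arm([
  [1,-0.24,0,-0.09,0,0,0],
  [1,-0.49,0,-0.16,0,0,0],
  [1,-0.74,0,-0.22,0,0,0],
  [1,-1.0,0,-0.27,0,0,0],
  [1,-1.25,0,-0.31,0,0,0],
  [1,-1.51,0,-0.33,0,0,0],
  [1,-1.77,0,-0.34,0,0,0],
  [1,-2.03,0,-0.34,0,0,0],
])

```text
time: 4.8
eef_pos: [0.5798, 0.2348, 0.2212]
eef_rot: [-0.248, -3.128, 0.008]
ft_force: [-5.0, -12.3, -2.0]
grip_width: 0.0159
grasp_force: 20.0
```

Call:
jog_arm([
  [1,-0.26,0,0.02,0,0,0],
  [1,-0.52,0,0.04,0,0,0],
  [1,-0.77,0,0.08,0,0,0],
  [1,-0.9,0,0.11,0,0,0],
  [1,-0.9,0,0.11,0,0,0],
  [1,-0.9,0,0.11,0,0,0],
  [1,-0.9,0,0.11,0,0,0],
  [1,-0.9,0,0.11,0,0,0],
])

```text
time: 5.47
eef_pos: [0.6128, 0.2295, 0.2172]
eef_rot: [-0.247, -3.124, 0.008]
ft_force: [-18.5, -13.0, 6.0]
grip_width: 0.0157
grasp_force: 20.0
```

```bash
python3 - <<'E'
from h import *
s=telemetry.state(); print(s['ft_force'].round(1),s['grip_width'],s['grasp_force'])
p=RS.inv().apply(s['eef_pos']+[0,0,.0188]-S)-[0,0,.035]; print(p,np.hypot(p[0],p[2]),np.arctan2(p[2],-p[0])-np.radians(22), gp(1.3))
E
```

```text
[-18.5 -13.    6. ] 0.015734076575106507 20.00397115945816
[ 0.03873665 -0.00120098  0.2009906 ] 0.20468939520596102 1.377218127299869 [0.59779323 0.23306558 0.2406757 ]
```

Call:
jog_arm([
  [0.7,0.15,0,0,0,0,0],
  [0.6,0.15,0,0,0,0,0],
  [0.6,0.15,0,0,0,0,0],
  [0.6,0.15,0,-0.4,0,0,0],
  [0.6,0.15,0,-1.2,0,0,0],
  [0.5,0.15,0,-2.0,0,0,0],
  [0.3,0.15,0,-2.6,0,0,0],
  [0.1,0.2,-0.6,-2.9,0,0,0],
])

```text
time: 6.13
eef_pos: [0.6057, 0.213, 0.3384]
eef_rot: [0.24, 3.127, 0.006]
ft_force: [0.6, -0.8, 0.5]
grip_width: 0.0531
grasp_force: 0.0
```

Call:
jog_arm([
  [0,0.1,-0.9,0,0,0,0],
  [0,0.2,-1.8,0,0,0,0],
  [0,0.4,-2.8,0,0,0,0],
  [0,0.5,-3.8,0,0,0,0],
  [0,0.7,-4.8,0,0,0,0],
  [0,0.9,-5.8,0,0,0,0],
  [0,1.0,-6.8,0,0,0,0],
  [0,1.1,-7.5,0,0,0,0],
])

```text
time: 6.8
eef_pos: [0.5135, -0.0826, 0.3347]
eef_rot: [0.247, 3.131, -0.001]
ft_force: [0.8, 0.4, 0.5]
grip_width: 0.0934
grasp_force: 0.0
```

```bash
python3 - <<'E'
from h import *
s=telemetry.state(); print(s['time'],s['eef_pos'])
ims=[]
for c in ("scene","top"):
    im=eyes.capture(c); cv2.imwrite(f"pics/{c}1.png",im[:,:,::-1]); 
    for n in ("bottle_a","canister","tambour_grip"):
        for d in nets.find_in(n,c)[:3]:
            uv=np.array(d['point'])[::-1]; print(c,n,uv.round(1),round(d['confidence'],2),RS.inv().apply(ray(c,uv,.1)-S).round(3))
    b=im[:,:,::-1]; x0,y0=(160,30) if c=='scene' else (30,80); ims.append(cv2.resize(b[y0:y0+210,x0:x0+260],None,fx=1.53,fy=1.53,interpolation=2))
    print(c,[(k,proj(c,S+RS.apply([-.07,k,.012+.154])).round(1).tolist()) for k in(-.105,0,.105)])
cv2.imwrite('pics/j1.png',np.hstack(ims))
E
```

```text
6.8 [ 0.51353169 -0.08258052  0.33469699]
scene bottle_a [221.  111.6] 0.8 [-0.062  0.122  0.1  ]
scene bottle_a [236.3 155.1] 0.46 [-0.082 -0.034  0.1  ]
scene bottle_a [246.4  87. ] 0.38 [0.047 0.166 0.1  ]
scene canister [248.6 167.2] 0.66 [-0.066 -0.086  0.1  ]
scene tambour_grip [249.   92.2] 0.68 [0.046 0.145 0.1  ]
scene tambour_grip [362.9 267.5] 0.52 [ 0.09  -0.506  0.1  ]
scene [(-0.105, [[249.0, 164.1]]), (0, [[233.5, 134.5]]), (0.105, [[218.6, 106.1]])]
top bottle_a [120.7 200.2] 0.81 [-0.064  0.103  0.1  ]
top bottle_a [167.5 210.1] 0.61 [-0.069 -0.004  0.1  ]
top bottle_a [148.7 176.1] 0.4 [0.    0.055 0.1  ]
top tambour_grip [160.4 154.8] 0.81 [0.054 0.04  0.1  ]
top [(-0.105, [[207.3, 212.5]]), (0, [[156.9, 204.3]]), (0.105, [[106.7, 196.2]])]
```

View pics/j1.png

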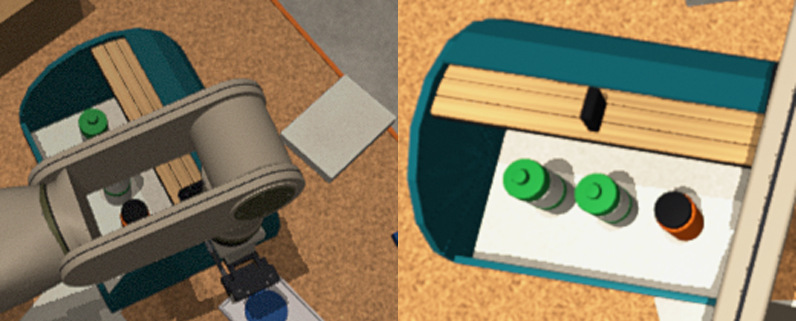

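The left panel (scene) is half hidden by the arm. The right panel (top) shows the door open, with two green caps at crop (525,180) and (598,197) and the canister's black lid at (675,212), which is the right-most of the row. Now I'll measure the caps.

```bash
python3 - <<'E'
from h import *
im=cv2.imread('pics/top1.png'); hsv=cv2.cvtColor(im,cv2.COLOR_BGR2HSV)
m=cv2.inRange(hsv,(45,110,110),(80,255,255)); m[:,260:]=0
n,l,st,ce=cv2.connectedComponentsWithStats(m)
for i in range(1,n):
    if st[i][4]>40:
        (u,v),r=cv2.minEnclosingCircle(np.argwhere(l==i)[:,::-1].astype(np.int32)); w=ray('top',(u,v),.15); print(st[i],ce[i].round(1),(u,v,r),w.round(4),'store',RS.inv().apply(w-S).round(4))
        w=ray('top',ce[i],.15);print('centroid',w.round(4),RS.inv().apply(w-S).round(4))
m=cv2.inRange(im,(0,0,0),(45,45,45)); m[:,:190]=0; m[:,235:]=0; m[:195]=0; m[235:]=0
n,l,st,ce=cv2.connectedComponentsWithStats(m)
for i in range(1,n):
    if st[i][4]>100: w=ray('top',ce[i],.152); print('lid',st[i],w.round(4),RS.inv().apply(w-S).round(4))
# synthetic check: radius of 58mm disc in px
p=S+RS.apply([-.07,.05,.15]); print(proj('top',p+[0,.029,0])-proj('top',p))
E
```

```text
[  3  25  23  17 244] [13.4 34. ] (14.0, 31.5, 11.280613899230957) [0.9086 0.6037 0.15  ] store [0.2728 0.4145 0.15  ]
centroid [0.9021 0.6043 0.15  ] [0.2662 0.414  0.15  ]
[ 99 184  27  26 530] [111.8 196.5] (111.6744155883789, 195.76744079589844, 13.733342170715332) [0.5264 0.3481 0.15  ] store [-0.065   0.1026  0.15  ]
centroid [0.5248 0.3478 0.15  ] [-0.0666  0.102   0.15  ]
[145 194  28  26 552] [158.7 206.1] (158.5, 205.5, 13.729630470275879) [0.5063 0.249  0.15  ] store [-0.0695  0.0015  0.15  ]
centroid [0.5049 0.2485 0.15  ] [-0.0708  0.0008  0.15  ]
lid [198 205  24  24 421] [0.4827 0.1415 0.152 ] [-0.0761 -0.1084  0.152 ]
[[-13.93241786  -0.09472109]]
```

Call:
jog_arm([
  [0,0.1,0.7,0,0,0,0],
  [0,0.2,1.6,0,0,0,0],
  [0,0.33,2.6,0,0,0,0],
  [0,0.47,3.6,0,0,0,0],
  [0,0.6,4.6,0,0,0,0],
  [0,0.73,5.6,0,0,0,0],
  [0,0.86,6.6,0,0,0,0],
  [0,1.0,7.6,0,0,0,0],
])

```text
time: 7.87
eef_pos: [0.5214, 0.2301, 0.3342]
eef_rot: [0.242, 3.132, 0.0]
ft_force: [0.3, -0.2, -0.4]
grip_width: 0.0927
grasp_force: 0.0
```

Call:
jog_arm([
  [0.12,0.1,0.9,0,0,0,0],
  [0.12,0.2,1.7,0,0,0,0],
  [0.12,0.3,2.4,0,0,0,0],
  [0.12,0.35,2.8,0,0,0,0],
  [0.12,0.37,3.0,0,0,0,0],
  [0.12,0.37,3.0,0,0,0,0],
  [0.12,0.37,3.0,0,0,0,0],
  [0.12,0.37,3.0,0,0,0,0],
])

```text
time: 8.53
eef_pos: [0.5263, 0.3468, 0.3343]
eef_rot: [0.246, 3.132, -0.001]
ft_force: [-0.9, -0.7, -0.2]
grip_width: 0.0818
grasp_force: 0.0
```

```bash
python3 - <<'E'
from h import *
rows([[.525,.348,.20],[.525,.348,.096]],Rdown(SY)); s=telemetry.state(); print(s['joint_pos'],s['grip_width'])
E
```

```text
t 8.5333 p [0.5263 0.3468 0.3343] yawcheck x [-0.988  0.156 -0.   ] y [ 0.156  0.988 -0.   ]
[0.037, 0.026, 3.358] turn [-0.003, 0.002, -0.007]
[0.038, 0.027, 5.958] turn [-0.003, 0.002, -0.007]
[ 5.01540549e-01  1.97209252e-01  1.20570066e+00 -4.12604150e-04
  1.73874692e+00 -9.12455107e-01] 0.08179386195100789
```

Call:
jog_arm([
  [0.12,0.04,0.03,0.7,0,0,0],
  [0.12,0.04,0.03,1.6,0,0,0],
  [0.12,0.04,0.03,2.5,0,0,0],
  [0.12,0.04,0.03,3.4,0,0,0],
  [0.12,0.04,0.03,4.2,0,0,0],
  [0.12,0.04,0.03,5.0,0,0,0],
  [0.12,0.04,0.03,5.6,0,0,0],
  [0.12,0.04,0.03,5.96,0,0,0],
])

```text
time: 9.2
eef_pos: [0.5234, 0.3465, 0.0923]
eef_rot: [-0.248, -3.128, 0.004]
ft_force: [-0.5, 0.5, 0.0]
grip_width: 0.0819
grasp_force: 0.0
```

Call:
jog_arm([
  [0.12,0,0,0,0,0,0],
  [1,0,0,0,0,0,0],
  [1,0,0,0,0,0,0],
  [1,0,0,0,0,0,0],
  [1,0,0,0,0,0,0],
  [1,0,0,0,0,0,0],
  [1,0,0,0,0,0,0],
  [1,0,0,0,0,0,0],
])

```text
time: 9.87
eef_pos: [0.526, 0.3496, 0.098]
eef_rot: [0.245, 3.129, 0.002]
ft_force: [-0.6, -0.1, 6.1]
grip_width: 0.0579
grasp_force: 20.0
```

Call:
jog_arm([
  [1,0,0,-0.2,0,0,0],
  [1,0,0,-0.7,0,0,0],
  [1,0,0,-1.5,0,0,0],
  [1,0,0,-2.4,0,0,0],
  [1,0,0,-3.3,0,0,0],
  [1,0,0,-4.2,0,0,0],
  [1,0,0,-5.0,0,0,0],
  [1,0,0,-5.9,0,0,0],
])

```text
time: 10.53
eef_pos: [0.524, 0.3487, 0.333]
eef_rot: [-0.245, -3.131, 0.001]
ft_force: [0.2, 0.3, -4.6]
grip_width: 0.0578
grasp_force: 20.0
```

```bash
python3 - <<'E'
from h import *
s=telemetry.state(); print(s['ft_force'].round(1),s['grip_width'])
rows([[.6117,-.3626,.335]],Rdown(SY))
E
```

```text
[ 0.2  0.3 -4.6] 0.057781693372071216
t 10.5333 p [0.524  0.3487 0.333 ] yawcheck x [-0.988  0.156  0.001] y [ 0.156  0.988 -0.001]
[-4.934, -17.223, -0.042] turn [-0.008, -0.012, -0.002]
```

Call:
jog_arm([
  [1,0,-0.2,0,0,0,0],
  [1,0,-0.6,-0.1,0,0,0],
  [1,0,-1.2,-0.2,0,0,0],
  [1,0,-1.9,-0.2,0,0,0],
  [1,0,-2.7,-0.2,0,0,0],
  [1,0,-3.5,-0.2,0,0,0],
  [1,0,-4.3,-0.2,0,0,0],
  [1,0,-5.1,-0.2,0,0,0],
])

```text
time: 11.2
eef_pos: [0.4919, 0.146, 0.339]
eef_rot: [-0.245, -3.131, 0.001]
ft_force: [1.0, -0.8, -3.6]
grip_width: 0.0577
grasp_force: 20.0
```

Call:
jog_arm([
  [1,-0.2,-0.8,0,0,0,0],
  [1,-0.5,-1.6,0,0,0,0],
  [1,-0.8,-2.4,0,0,0,0],
  [1,-1.1,-3.2,0,0,0,0],
  [1,-1.5,-4.0,0,0,0,0],
  [1,-1.9,-4.8,0,0,0,0],
  [1,-2.3,-5.6,0,0,0,0],
  [1,-2.7,-6.4,0,0,0,0],
])

```text
time: 11.87
eef_pos: [0.5594, -0.1239, 0.3392]
eef_rot: [-0.246, -3.131, -0.0]
ft_force: [0.9, 0.0, -3.9]
grip_width: 0.0582
grasp_force: 20.0
```

Call:
jog_arm([
  [1,-0.4,-0.9,0,0,0,0],
  [1,-0.8,-1.7,0,0,0,0],
  [1,-1.2,-2.6,0,0,0,0],
  [1,-1.55,-3.5,0,0,0,0],
  [1,-1.85,-4.3,0,0,0,0],
  [1,-2.05,-5.0,0,0,0,0],
  [1,-2.2,-5.5,0,0,0,0],
  [1,-2.23,-5.7,0,0,0,0],
])

```text
time: 12.53
eef_pos: [0.6113, -0.3645, 0.3375]
eef_rot: [-0.25, -3.129, -0.001]
ft_force: [0.6, -1.2, -3.7]
grip_width: 0.0576
grasp_force: 20.0
```

```bash
python3 - <<'E'
from h import *
s=telemetry.state(); print(s['ft_force'].round(1),s['grip_width'])
rows([[.6117,-.3626,.170],[.6117,-.3626,.158]],Rdown(SY))
E
```

```text
[ 0.6 -1.2 -3.7] 0.05759915081048272
t 12.5333 p [ 0.6113 -0.3645  0.3375] yawcheck x [-0.987  0.159  0.003] y [0.159 0.987 0.   ]
[-0.014, 0.048, 4.188] turn [0.004, -0.026, -0.031]
[-0.015, 0.048, 4.488] turn [0.004, -0.026, -0.031]
```

Call:
jog_arm([
  [1,0,0.05,0.4,0,0,0],
  [1,0,0.05,1.0,0,0,0],
  [1,0,0.05,1.7,0,0,0],
  [1,0,0.05,2.4,0,0,0],
  [1,0,0.05,3.1,0,0,0],
  [1,0,0.05,3.7,0,0,0],
  [1,0,0.05,4.1,0,0,0],
  [1,0,0.05,4.15,0,0,0],
])

```text
time: 13.2
eef_pos: [0.6101, -0.3569, 0.1679]
eef_rot: [-0.244, -3.125, -0.007]
ft_force: [-1.0, 0.3, -4.2]
grip_width: 0.0576
grasp_force: 20.0
```

```bash
python3 - <<'E'
from h import *
s=telemetry.state(); print(s['ft_force'].round(1),s['grip_width'],s['eef_pos'])
R0=R.from_rotvec(s['eef_rot']); rows([[.6117,-.3626,.158]],Rdown(SY))
# rigid rotation about the pivot (tray x axis, z=.06), from level placing pose at .158
C=(ML+MR)/2; C[2]=.06; ax=R.from_euler('z',TY).apply([1,0,0])
for a in(.04,.08,.12,.16):
    Q=R.from_rotvec(ax*a); rows([C+Q.apply(np.array([.6117,-.3626,.158])-C)],Q*R0,p0=np.array([.6117,-.3626,.158]),R0=R0)
E
```

```text
[-1.   0.3 -4.2] 0.057591124076779916 [ 0.6101099  -0.35691555  0.16791814]
t 13.2 p [ 0.6101 -0.3569  0.1679] yawcheck x [-0.988  0.155  0.008] y [0.155 0.988 0.004]
[-0.063, -0.135, 0.247] turn [0.038, -0.075, 0.002]
t 13.2 p [ 0.6101 -0.3569  0.1679] yawcheck x [-0.988  0.155  0.008] y [0.155 0.988 0.004]
[-0.026, -0.093, 0.111] turn [-0.369, 0.1, -0.002]
t 13.2 p [ 0.6101 -0.3569  0.1679] yawcheck x [-0.988  0.155  0.008] y [0.155 0.988 0.004]
[-0.051, -0.181, 0.226] turn [-0.737, 0.201, -0.005]
t 13.2 p [ 0.6101 -0.3569  0.1679] yawcheck x [-0.988  0.155  0.008] y [0.155 0.988 0.004]
[-0.075, -0.265, 0.345] turn [-1.106, 0.301, -0.007]
t 13.2 p [ 0.6101 -0.3569  0.1679] yawcheck x [-0.988  0.155  0.008] y [0.155 0.988 0.004]
[-0.097, -0.345, 0.467] turn [-1.474, 0.402, -0.01]
```

Call:
jog_arm([
  [1,0,0,0,0,0,0],
  [1,0,0,0,0,0,0],
  [1,0,0,0,0,0,0],
  [1,0,0,0,0,0,0],
  [1,0,0,0,0,0,0],
  [1,0,0,0,0,0,0],
  [1,0,0,0,0,0,0],
  [1,0,0,0,0,0,0],
])

```text
time: 13.87
eef_pos: [0.6127, -0.3594, 0.1741]
eef_rot: [0.246, 3.132, -0.0]
ft_force: [1.1, 0.8, -3.8]
grip_width: 0.0575
grasp_force: 20.0
```

```bash
python3 - <<'E'
from h import *
s=telemetry.state()
rows([[.6117,-.3626,.158]],Rdown(SY)); print(s['eef_rot'])
E
```

```text
t 13.8667 p [ 0.6127 -0.3594  0.1741] yawcheck x [-0.988  0.156 -0.   ] y [ 0.156  0.988 -0.   ]
[0.013, -0.082, 0.402] turn [-0.001, 0.003, -0.004]
[ 2.45634550e-01  3.13172003e+00 -1.98909075e-04]
```

Call:
jog_arm([
  [1,0.01,-0.04,0.05,0,0,0],
  [1,0.01,-0.08,0.12,0,0,0],
  [1,0.01,-0.08,0.19,0,0,0],
  [1,0.01,-0.08,0.26,0,0,0],
  [1,0.01,-0.08,0.32,0,0,0],
  [1,0.01,-0.08,0.36,0,0,0],
  [1,0.01,-0.08,0.36,0,0,0],
  [1,0.01,-0.08,0.36,0,0,0],
])

```text
time: 14.53
eef_pos: [0.6117, -0.3624, 0.1593]
eef_rot: [-0.245, -3.132, -0.0]
ft_force: [0.4, -0.4, -4.1]
grip_width: 0.0578
grasp_force: 20.0
```

```bash
python3 - <<'E'
from h import *
s=telemetry.state(); print(s['ft_force'].round(1)); p1=s['eef_pos']; R0=R.from_rotvec(s['eef_rot'])
rows([[.6117,-.3626,.158]])
C=(ML+MR)/2; C[2]=.06; ax=R.from_euler('z',TY).apply([1,0,0])
for a in(.16,):
    Q=R.from_rotvec(ax*a); rows([C+Q.apply(np.array([.6117,-.3626,.158])-C)],Q*R0,p0=p1,R0=R0)
E
```

```text
[ 0.4 -0.4 -4.1]
t 14.5333 p [ 0.6117 -0.3624  0.1593] yawcheck x [-0.988  0.156  0.   ] y [0.156 0.988 0.   ]
[-0.0, -0.006, 0.031] turn [0.0, 0.0, 0.0]
t 14.5333 p [ 0.6117 -0.3624  0.1593] yawcheck x [-0.988  0.156  0.   ] y [0.156 0.988 0.   ]
[-0.094, -0.349, 0.501] turn [-1.474, 0.402, -0.0]
```

Call:
jog_arm([
  [1,-0.01,-0.04,0.06,-0.12,0.03,0],
  [1,-0.02,-0.08,0.12,-0.3,0.08,0],
  [1,-0.03,-0.13,0.18,-0.5,0.14,0],
  [1,-0.05,-0.18,0.26,-0.74,0.2,0],
  [1,-0.06,-0.22,0.32,-0.92,0.25,0],
  [1,-0.08,-0.27,0.38,-1.11,0.3,0],
  [1,-0.09,-0.31,0.44,-1.3,0.35,0],
  [1,-0.09,-0.35,0.49,-1.47,0.4,0],
])

```text
time: 15.2
eef_pos: [0.6132, -0.3773, 0.1395]
eef_rot: [-0.243, -3.092, -0.247]
ft_force: [1.7, 1.0, -1.7]
grip_width: 0.0578
grasp_force: 20.0
```

Call:
jog_arm([
  [1,0,0,0,0,0,0],
  [1,0,0,0,0,0,0],
  [1,0,0,0,0,0,0],
  [1,0,0,0,0,0,0],
  [1,0,0,0,0,0,0],
  [1,0,0,0,0,0,0],
  [1,0,0,0,0,0,0],
  [1,0,0,0,0,0,0],
])

```text
time: 15.87
eef_pos: [0.6132, -0.3768, 0.14]
eef_rot: [-0.242, -3.093, -0.243]
ft_force: [0.0, -2.3, -0.2]
grip_width: 0.0578
grasp_force: 20.0
```

```bash
python3 - <<'E'
from h import *
s=telemetry.state(); print(s['ft_force'].round(1),s['eef_pos'])
im=eyes.capture('scene')[:,:,::-1]; a=im[205:335,300:470]; im=eyes.capture('top')[:,:,::-1]; b=im[100:230,290:460]
cv2.imwrite('pics/t1.png',np.hstack([cv2.resize(x,None,fx=2.3,fy=2.3,interpolation=2) for x in(a,b)]))
E
```

```text
[ 0.  -2.3 -0.2] [ 0.61318282 -0.37683741  0.14003156]
```

View pics/t1.png

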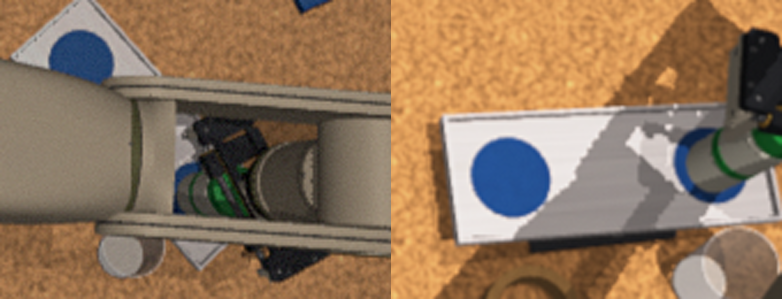

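The bottle stands on the right mat of the tipped tray (right panel, around (715,160)). The wrist load is about zero, so I'll release.

Call:
jog_arm([
  [0.3,0,0,0,0,0,0],
  [0.25,0,0,0,0,0,0],
  [0.2,0,0,0,0,0,0],
  [0.15,0,0,0,0,0,0],
  [0.1,0,0,0,0,0,0],
  [0.05,0,0,0,0,0,0],
  [0,0,0,0,0,0,0],
  [0,0,0,0,0,0,0],
])

```text
time: 16.63
eef_pos: [0.6132, -0.3768, 0.1399]
eef_rot: [-0.242, -3.093, -0.244]
ft_force: [-0.3, -1.1, 0.4]
grip_width: 0.0924
grasp_force: 0.0
```

Call:
jog_arm([
  [0,0,0,-0.2,0,0,0],
  [0,0,0,-0.6,0,0,0],
  [0,0,0,-1.1,0,0,0],
  [0,0,0,-1.7,0,0,0],
  [0,0,0,-2.4,0,0,0],
  [0,0,0,-3.2,0,0,0],
  [0,0,0,-4.0,0,0,0],
  [0,0,0,-4.8,0,0,0],
])

```text
time: 17.3
eef_pos: [0.6162, -0.4072, 0.3318]
eef_rot: [-0.242, -3.093, -0.243]
ft_force: [1.1, 0.3, 1.1]
grip_width: 0.0931
grasp_force: 0.0
```

```bash
python3 - <<'E'
from h import *
s=telemetry.state()
rows([[.5047,.2487,.34]],Rdown(SY))
E
```

```text
t 17.3 p [ 0.6162 -0.4072  0.3318] yawcheck x [-0.987  0.153  0.041] y [0.157 0.976 0.153]
[5.262, 15.593, 2.426] turn [1.466, -0.395, -0.003]
```

Call:
jog_arm([
  [0,0.2,0.6,0.1,0.3,-0.1,0],
  [0,0.5,1.5,0.23,0.6,-0.2,0],
  [0,0.83,2.45,0.38,0.9,-0.3,0],
  [0,1.15,3.4,0.53,1.2,-0.35,0],
  [0,1.5,4.4,0.68,1.47,-0.4,0],
  [0,1.82,5.4,0.84,1.47,-0.4,0],
  [0,2.15,6.4,1.0,1.47,-0.4,0],
  [0,2.5,7.4,1.15,1.47,-0.4,0],
])

```text
time: 17.97
eef_pos: [0.5635, -0.0978, 0.3345]
eef_rot: [0.245, 3.131, -0.0]
ft_force: [1.2, 0.1, 0.7]
grip_width: 0.0932
grasp_force: 0.0
```

```bash
python3 - <<'E'
from h import *
rows([[.5047,.2487,.34]],Rdown(SY))
E
```

```text
t 17.9667 p [ 0.5635 -0.0978  0.3345] yawcheck x [-0.988  0.156 -0.001] y [ 0.156  0.988 -0.   ]
[2.8, 8.329, -0.142] turn [-0.0, 0.013, -0.003]
```

Call:
jog_arm([
  [0,0.33,0.95,0,0,0,0],
  [0,0.66,1.9,0,0,0,0],
  [0,1.0,2.9,-0.1,0,0,0],
  [0,1.3,3.9,-0.1,0,0,0],
  [0,1.65,4.9,-0.1,0,0,0],
  [0,2.0,5.9,-0.1,0,0,0],
  [0,2.3,6.8,-0.1,0,0,0],
  [0,2.55,7.5,-0.1,0,0,0],
])

```text
time: 18.63
eef_pos: [0.5091, 0.2154, 0.3386]
eef_rot: [0.243, 3.131, 0.002]
ft_force: [0.2, 0.0, -0.0]
grip_width: 0.0927
grasp_force: 0.0
```

Call:
jog_arm([
  [0.05,0.15,0.4,0,0,0,0],
  [0.05,0.2,0.6,0,0,0,0],
  [0.05,0.2,0.6,0,0,0,0],
  [0.05,0.2,0.6,0,0,0,0],
  [0.05,0.2,0.6,0,0,0,0],
  [0.05,0.2,0.6,0,0,0,0],
  [0.05,0.2,0.6,0,0,0,0],
  [0.05,0.2,0.6,0,0,0,0],
])

```text
time: 19.3
eef_pos: [0.5064, 0.2364, 0.3375]
eef_rot: [0.248, 3.132, -0.0]
ft_force: [-1.1, 0.4, 0.4]
grip_width: 0.088
grasp_force: 0.0
```

```bash
python3 - <<'E'
from h import *
rows([[.5050,.2487,.097]],Rdown(SY))
im=eyes.capture('top')[:,:,::-1]; b=im[80:260,40:460]; cv2.imwrite('pics/top2.png',im)
cv2.imwrite('pics/t2.png',cv2.resize(b,None,fx=1.9,fy=1.9,interpolation=2))
E
```

```text
t 19.3 p [0.5064 0.2364 0.3375] yawcheck x [-0.988  0.157 -0.   ] y [ 0.157  0.988 -0.   ]
[0.082, 0.299, 6.013] turn [-0.001, 0.001, -0.018]
```

View pics/t2.png

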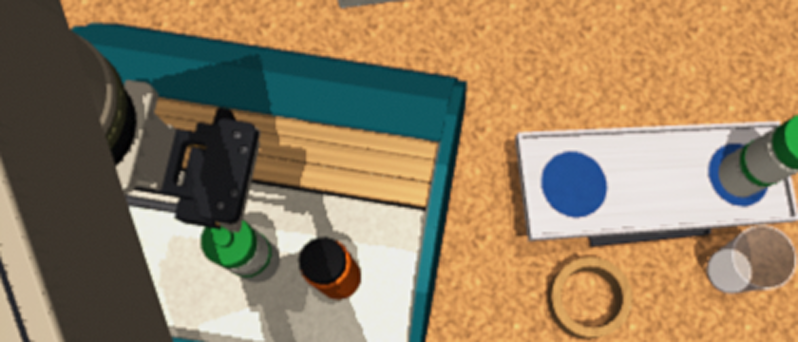

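The first bottle stands on the right mat of the tipped tray (about (745,165)). The second bottle is at (230,240), the canister at (330,265), and the cup and tape haven't moved. Going down to the second bottle.

Call:
jog_arm([
  [0.05,0.05,0.2,0.6,0,0,0],
  [0.05,0.08,0.3,1.4,0,0,0],
  [0.05,0.08,0.3,2.3,0,0,0],
  [0.05,0.08,0.3,3.2,0,0,0],
  [0.05,0.08,0.3,4.1,0,0,0],
  [0.05,0.08,0.3,5.0,0,0,0],
  [0.05,0.08,0.3,5.7,0,0,0],
  [0.05,0.08,0.3,6.02,0,0,0],
])

```text
time: 20.02
eef_pos: [0.502, 0.2483, 0.0918]
eef_rot: [-0.246, -3.126, 0.005]
ft_force: [-0.8, -0.0, -0.3]
grip_width: 0.0882
grasp_force: 0.0
```

Call:
jog_arm([
  [0.12,0,0,0,0,0,0],
  [1,0,0,0,0,0,0],
  [1,0,0,0,0,0,0],
  [1,0,0,0,0,0,0],
  [1,0,0,0,0,0,0],
  [1,0,0,0,0,0,0],
  [1,0,0,0,0,0,0],
  [1,0,0,0,0,0,0],
])

```text
time: 20.68
eef_pos: [0.5062, 0.2501, 0.0988]
eef_rot: [0.245, 3.129, 0.002]
ft_force: [-0.1, -0.7, 6.6]
grip_width: 0.0576
grasp_force: 20.0
```

Call:
jog_arm([
  [1,0,0,-0.2,0,0,0],
  [1,0,0,-0.7,0,0,0],
  [1,0,0,-1.5,0,0,0],
  [1,0,0,-2.4,0,0,0],
  [1,0,0,-3.3,0,0,0],
  [1,0,0,-4.2,0,0,0],
  [1,0,0,-5.0,0,0,0],
  [1,0,0,-5.9,0,0,0],
])

```text
time: 21.35
eef_pos: [0.5038, 0.2494, 0.3339]
eef_rot: [-0.245, -3.131, 0.001]
ft_force: [0.5, 0.4, -3.4]
grip_width: 0.0578
grasp_force: 20.0
```

Call:
jog_arm([
  [1,0,-0.2,0,0,0,0],
  [1,0,-0.6,-0.1,0,0,0],
  [1,0,-1.2,-0.2,0,0,0],
  [1,0,-1.9,-0.2,0,0,0],
  [1,0,-2.7,-0.2,0,0,0],
  [1,0,-3.4,-0.2,0,0,0],
  [1,0,-4.0,-0.2,0,0,0],
  [1,0,-4.6,-0.2,0,0,0],
])

```text
time: 22.02
eef_pos: [0.475, 0.0665, 0.3399]
eef_rot: [-0.246, -3.131, 0.0]
ft_force: [1.0, 0.1, -3.2]
grip_width: 0.0578
grasp_force: 20.0
```

```bash
python3 - <<'E'
from h import *
s=telemetry.state(); print(s['grip_width'])
rows([[.5877,-.144,.335]],Rdown(SY))
E
```

```text
0.05783252337817467
t 22.0167 p [0.475  0.0665 0.3399] yawcheck x [-0.988  0.156  0.001] y [ 0.156  0.988 -0.   ]
[-3.604, -4.759, 0.119] turn [-0.003, -0.013, -0.006]
```

Call:
jog_arm([
  [1,-0.3,-0.5,0,0,0,0],
  [1,-0.8,-1.1,0,0,0,0],
  [1,-1.3,-1.75,0,0,0,0],
  [1,-1.85,-2.4,0,0,0,0],
  [1,-2.4,-3.1,0,0,0,0],
  [1,-2.9,-3.8,0,0,0,0],
  [1,-3.3,-4.35,0.1,0,0,0],
  [1,-3.5,-4.6,0.1,0,0,0],
])

```text
time: 22.68
eef_pos: [0.5855, -0.1389, 0.3342]
eef_rot: [-0.249, -3.128, 0.0]
ft_force: [0.4, 0.0, -4.2]
grip_width: 0.0575
grasp_force: 20.0
```

Call:
jog_arm([
  [1,-0.1,-0.1,0.3,0,0,0],
  [1,-0.1,-0.1,0.8,0,0,0],
  [1,-0.1,-0.1,1.4,0,0,0],
  [1,-0.1,-0.1,2.0,0,0,0],
  [1,-0.1,-0.1,2.5,0,0,0],
  [1,-0.1,-0.1,2.8,0,0,0],
  [1,-0.1,-0.1,2.9,0,0,0],
  [1,-0.1,-0.1,2.9,0,0,0],
])

```text
time: 23.35
eef_pos: [0.588, -0.1394, 0.2191]
eef_rot: [-0.245, -3.129, -0.001]
ft_force: [-0.6, 0.0, -3.6]
grip_width: 0.0579
grasp_force: 20.0
```

Call:
jog_arm([
  [1,0,0,0,0,0,0],
  [1,0,0,0,0,0,0],
  [1,0,0,0,0,0,0],
  [1,0,0,0,0,0,0],
  [1,0,0,0,0,0,0],
  [1,0,0,0,0,0,0],
  [1,0,0,0,0,0,0],
  [1,0,0,0,0,0,0],
])

```text
time: 24.02
eef_pos: [0.589, -0.1402, 0.2207]
eef_rot: [-0.246, -3.132, -0.0]
ft_force: [0.1, -0.1, -2.5]
grip_width: 0.0574
grasp_force: 20.0
```

```bash
python3 - <<'E'
from h import *
s=telemetry.state(); print(s['grip_width'],s['ft_force'])
im=eyes.capture('top')[:,:,::-1]; cv2.imwrite('pics/top3.png',im)
# first bottle: where is it on the tilted tray? green cap, tilted tray frame
rows([[.5877,-.144,.175],[.5877,-.144,.158]],Rdown(SY))
hsv=cv2.cvtColor(im,cv2.COLOR_BGR2HSV)
m=cv2.inRange(hsv,(45,110,110),(80,255,255)); m[:,:400]=0
n,l,st,ce=cv2.connectedComponentsWithStats(m)
C=(ML+MR)/2; C[2]=.06; RT=R.from_euler('z',TY); Q=RT*R.from_rotvec([.16,0,0])
print([(st[i].tolist(),ce[i].round(1)) for i in range(1,n) if st[i][4]>40])
print('expect cap centre',proj('top',C+Q.apply([0,-.11,.012+.14])), 'per 10mm x',proj('top',C+Q.apply([.01,-.11,.012+.14])),'y',proj('top',C+Q.apply([0,-.12,.012+.14])))
E
```

```text
0.057437909858685195 [ 0.06155206 -0.06274466 -2.54683268]
t 24.0667 p [ 0.589  -0.1402  0.2206] yawcheck x [-0.988  0.156  0.   ] y [ 0.156  0.988 -0.   ]
[0.017, -0.098, 1.141] turn [-0.0, -0.001, -0.004]
[0.017, -0.098, 1.566] turn [-0.0, -0.001, -0.004]
[]
expect cap centre [[465.35540683 152.07248195]] per 10mm x [[464.39428079 147.47013937]] y [[469.66233335 151.86584369]]
```

```bash
python3 - <<'E'
from h import *
im=cv2.imread('pics/top2.png'); hsv=cv2.cvtColor(im,cv2.COLOR_BGR2HSV)
m=cv2.inRange(hsv,(45,110,110),(80,255,255)); m[:,:425]=0
n,l,st,ce=cv2.connectedComponentsWithStats(m)
for i in range(1,n):
    if st[i][4]>60: print(st[i],ce[i],cv2.minEnclosingCircle(np.argwhere(l==i)[:,::-1].astype(np.int32)))
E
```

```text
[453 140  25  26 453] [464.97130243 152.65342163] ((465.0, 152.5), 13.463011741638184)
```

Call:
jog_arm([
  [1,0.01,-0.05,0.1,0,0,0],
  [1,0.02,-0.1,0.25,0,0,0],
  [1,0.02,-0.1,0.4,0,0,0],
  [1,0.02,-0.1,0.55,0,0,0],
  [1,0.02,-0.1,0.65,0,0,0],
  [1,0.02,-0.1,0.73,0,0,0],
  [1,0.02,-0.1,0.81,0,0,0],
  [1,0.02,-0.1,0.89,0,0,0],
])

```text
time: 24.73
eef_pos: [0.5876, -0.144, 0.1848]
eef_rot: [0.246, 3.132, -0.0]
ft_force: [0.5, 0.3, -2.8]
grip_width: 0.058
grasp_force: 20.0
```

Call:
jog_arm([
  [1,0,0,0.08,0,0,0],
  [1,0,0,0.16,0,0,0],
  [1,0,0,0.24,0,0,0],
  [1,0,0,0.32,0,0,0],
  [1,0,0,0.4,0,0,0],
  [1,0,0,0.47,0,0,0],
  [1,0,0,0.54,0,0,0],
  [1,0,0,0.6,0,0,0],
])

```text
time: 25.4
eef_pos: [0.5877, -0.1439, 0.1609]
eef_rot: [0.245, 3.132, 0.0]
ft_force: [-0.3, 1.6, -0.5]
grip_width: 0.0578
grasp_force: 20.0
```

Call:
jog_arm([
  [1,0,0,0.03,0,0,0],
  [1,0,0,0.05,0,0,0],
  [1,0,0,0.05,0,0,0],
  [1,0,0,0.05,0,0,0],
  [1,0,0,0.05,0,0,0],
  [1,0,0,0.05,0,0,0],
  [1,0,0,0.05,0,0,0],
  [1,0,0,0.05,0,0,0],
])

```text
time: 26.07
eef_pos: [0.5876, -0.1441, 0.1592]
eef_rot: [0.246, 3.132, -0.0]
ft_force: [-0.8, 3.0, -0.0]
grip_width: 0.058
grasp_force: 20.0
```

```bash
python3 - <<'E'
from h import *
s=telemetry.state(); rows([[.5877,-.144,.158]],Rdown(SY))
im=eyes.capture('top')[:,:,::-1]; a=im[100:240,290:490]
im=eyes.capture('scene')[:,:,::-1]; b=im[200:340,290:490]
cv2.imwrite('pics/t4.png',np.hstack([cv2.resize(x,None,fx=2,fy=2,interpolation=2) for x in(a,b)]))
E
```

```text
t 26.0667 p [ 0.5876 -0.1441  0.1592] yawcheck x [-0.988  0.156 -0.   ] y [ 0.156  0.988 -0.   ]
[-0.002, 0.002, 0.029] turn [-0.0, 0.001, -0.004]
```

View pics/t4.png

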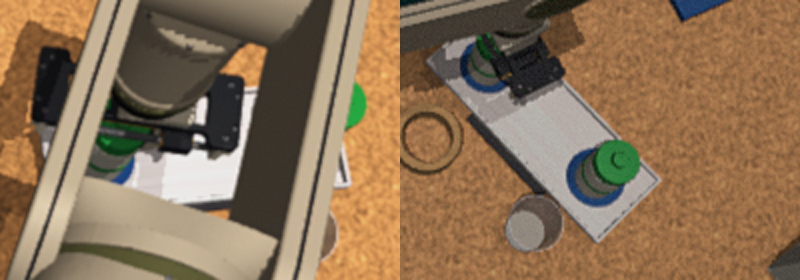

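The tray is nearly level with both bottles on their mats, and the wrist load is zero. Releasing now.

Call:
jog_arm([
  [0.3,0,0,0,0,0,0],
  [0.25,0,0,0,0,0,0],
  [0.2,0,0,0,0,0,0],
  [0.15,0,0,0,0,0,0],
  [0.1,0,0,0,0,0,0],
  [0.05,0,0,0,0,0,0],
  [0,0,0,0,0,0,0],
  [0,0,0,0,0,0,0],
])

```text
time: 26.83
eef_pos: [0.5876, -0.1441, 0.1591]
eef_rot: [0.246, 3.132, -0.0]
ft_force: [-0.2, 0.3, 0.5]
grip_width: 0.0926
grasp_force: 0.0
```

Call:
jog_arm([
  [0,0,0,-0.2,0,0,0],
  [0,0,0,-0.6,0,0,0],
  [0,0,0,-1.1,0,0,0],
  [0,0,0,-1.7,0,0,0],
  [0,0,0,-2.4,0,0,0],
  [0,0,0,-3.2,0,0,0],
  [0,0,0,-4.0,0,0,0],
  [0,0,0,-4.8,0,0,0],
])

```text
time: 27.5
eef_pos: [0.5872, -0.1439, 0.3533]
eef_rot: [0.246, 3.132, -0.0]
ft_force: [1.0, -0.4, -0.0]
grip_width: 0.0928
grasp_force: 0.0
```

```bash
python3 - <<'E'
from h import *
g=gp(1.3)-[0,0,.0188]
g=g+RS.apply([0,-.002,0]); print(g)
rows([g+[0,0,.12]],Rdown(SY))
E
```

```text
[0.5974823 0.2310899 0.2218757]
t 27.5 p [ 0.5872 -0.1439  0.3533] yawcheck x [-0.988  0.156 -0.   ] y [ 0.156  0.988 -0.   ]
[1.209, 9.301, 0.284] turn [-0.001, 0.004, -0.004]
```

Call:
jog_arm([
  [0,0.1,0.8,0,0,0,0],
  [0,0.2,1.7,0,0,0,0],
  [0,0.35,2.7,0,0,0,0],
  [0,0.5,3.7,0.1,0,0,0],
  [0,0.6,4.7,0.1,0,0,0],
  [0,0.75,5.7,0.2,0,0,0],
  [0,0.85,6.7,0.25,0,0,0],
  [0,1.0,7.6,0.28,0,0,0],
])

```text
time: 28.17
eef_pos: [0.5951, 0.1649, 0.3403]
eef_rot: [0.245, 3.132, 0.0]
ft_force: [0.8, -0.6, 0.1]
grip_width: 0.0929
grasp_force: 0.0
```

Call:
jog_arm([
  [0.3,0.1,0.8,0,0,0,0],
  [0.3,0.2,1.3,0,0,0,0],
  [0.3,0.2,1.6,0,0,0,0],
  [0.3,0.2,1.7,0,0,0,0],
  [0.3,0.2,1.7,0,0,0,0],
  [0.3,0.2,1.7,0,0,0,0],
  [0.3,0.2,1.7,0,0,0,0],
  [0.3,0.2,1.7,0,0,0,0],
])

```text
time: 28.83
eef_pos: [0.5985, 0.2294, 0.3401]
eef_rot: [0.248, 3.132, -0.0]
ft_force: [-1.0, -0.4, 0.7]
grip_width: 0.0652
grasp_force: 0.0
```

```bash
python3 - <<'E'
from h import *
g=gp(1.3)-[0,0,.0188]+RS.apply([0,-.002,0])
rows([g],Rdown(SY))
im=eyes.capture('top')[:,:,::-1]; cv2.imwrite('pics/top5.png',im); cv2.imwrite('pics/t5.png',cv2.resize(im[80:280,30:480],None,fx=1.7,fy=1.7,interpolation=2))
hsv=cv2.cvtColor(im,cv2.COLOR_BGR2HSV); m=cv2.inRange(hsv,(45,110,110),(80,255,255)); m[:,:300]=0
n,l,st,ce=cv2.connectedComponentsWithStats(m)
for i in range(1,n):
    if st[i][4]>60:
        w=ray('top',cv2.minEnclosingCircle(np.argwhere(l==i)[:,::-1].astype(np.int32))[0],.212); print(st[i],w.round(4),'vs',ML,MR)
E
```

```text
t 28.8333 p [0.5985 0.2294 0.3401] yawcheck x [-0.987  0.158 -0.   ] y [ 0.158  0.987 -0.   ]
[0.032, 0.038, 2.955] turn [-0.002, 0.002, -0.022]
[445 138  28  27 542] [ 0.6103 -0.3619  0.212 ] vs [ 0.5877 -0.144   0.072 ] [ 0.6117 -0.3626  0.072 ]
[337 148  28  28 577] [ 0.5849 -0.1436  0.212 ] vs [ 0.5877 -0.144   0.072 ] [ 0.6117 -0.3626  0.072 ]
```

View pics/t5.png

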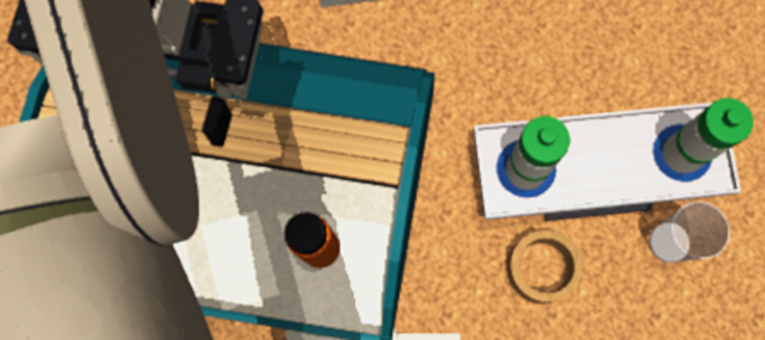

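Both bottles stand on their mats ((527,165) and (684,150)), within 3 mm of centre, and the tray is level. The canister is in place at (310,235) and the grip is at (217,121). Now I'll shut the door.

Call:
jog_arm([
  [0.3,0.03,0.04,0.5,0,0,0],
  [0.3,0.03,0.04,1.1,0,0,0],
  [0.3,0.03,0.04,1.7,0,0,0],
  [0.3,0.03,0.04,2.3,0,0,0],
  [0.3,0.03,0.04,2.7,0,0,0],
  [0.3,0.03,0.04,2.95,0,0,0],
  [1,0.03,0.04,2.95,0,0,0],
  [1,0.03,0.04,2.95,0,0,0],
], squeeze=25)

```text
time: 29.55
eef_pos: [0.5973, 0.2322, 0.2221]
eef_rot: [0.247, 3.132, 0.0]
ft_force: [0.6, 0.3, 1.2]
grip_width: 0.0563
grasp_force: 0.0
```

Call:
jog_arm([
  [1,0,0,0,0,0,0],
  [1,0,0,0,0,0,0],
  [1,0,0,0,0,0,0],
  [1,0,0,0,0,0,0],
  [1,0,0,0,0,0,0],
  [1,0,0,0,0,0,0],
  [1,0,0,0,0,0,0],
  [1,0,0,0,0,0,0],
])

```text
time: 30.22
eef_pos: [0.5972, 0.232, 0.222]
eef_rot: [-0.246, -3.132, 0.002]
ft_force: [-2.7, -5.0, 2.0]
grip_width: 0.0158
grasp_force: 25.0
```

```bash
python3 - <<'E'
from h import *
s=telemetry.state(); print(s['grip_width'],s['grasp_force'],s['ft_force'].round(1)); d=np.array([0,0,.0188])
print(s['eef_pos'],gp(1.3)-d)
js=[1.3-.05*k for k in range(0,29)]; X=np.array([Rdown(SY).inv().apply(gp(j)-gp(1.3))/.04 for j in js])
for a in range(0,28,8): print('call',[(r[0].round(2),r[2].round(2)) for r in (X[a+1:a+9]-X[a])])
E
```

```text
0.0158194215163029 25.000273883342743 [-2.7 -5.   2. ]
[0.59717868 0.23201038 0.2220279 ] [0.59779323 0.23306558 0.2218757 ]
call [(np.float64(0.26), np.float64(-0.02)), (np.float64(0.52), np.float64(-0.03)), (np.float64(0.77), np.float64(-0.03)), (np.float64(1.03), np.float64(-0.01)), (np.float64(1.29), np.float64(0.02)), (np.float64(1.55), np.float64(0.06)), (np.float64(1.8), np.float64(0.11)), (np.float64(2.05), np.float64(0.18))]
call [(np.float64(0.25), np.float64(0.08)), (np.float64(0.49), np.float64(0.17)), (np.float64(0.73), np.float64(0.27)), (np.float64(0.96), np.float64(0.39)), (np.float64(1.18), np.float64(0.52)), (np.float64(1.4), np.float64(0.65)), (np.float64(1.61), np.float64(0.8)), (np.float64(1.82), np.float64(0.96))]
call [(np.float64(0.2), np.float64(0.17)), (np.float64(0.38), np.float64(0.35)), (np.float64(0.56), np.float64(0.54)), (np.float64(0.73), np.float64(0.73)), (np.float64(0.89), np.float64(0.94)), (np.float64(1.04), np.float64(1.15)), (np.float64(1.17), np.float64(1.37)), (np.float64(1.3), np.float64(1.59))]
call [(np.float64(0.11), np.float64(0.23)), (np.float64(0.22), np.float64(0.47)), (np.float64(0.31), np.float64(0.71)), (np.float64(0.39), np.float64(0.96))]
```

Call:
jog_arm([
  [1,0.26,0,-0.02,0,0,0],
  [1,0.52,0,-0.03,0,0,0],
  [1,0.77,0,-0.03,0,0,0],
  [1,1.03,0,-0.01,0,0,0],
  [1,1.29,0,0.02,0,0,0],
  [1,1.55,0,0.06,0,0,0],
  [1,1.8,0,0.11,0,0,0],
  [1,2.05,0,0.18,0,0,0],
])

```text
time: 30.88
eef_pos: [0.5179, 0.2446, 0.2162]
eef_rot: [0.247, 3.127, -0.0]
ft_force: [3.9, -5.8, 5.5]
grip_width: 0.0162
grasp_force: 25.0
```

Call:
jog_arm([
  [1,0.25,0,0.08,0,0,0],
  [1,0.49,0,0.17,0,0,0],
  [1,0.73,0,0.27,0,0,0],
  [1,0.96,0,0.39,0,0,0],
  [1,1.18,0,0.52,0,0,0],
  [1,1.4,0,0.65,0,0,0],
  [1,1.61,0,0.8,0,0,0],
  [1,1.82,0,0.96,0,0,0],
])

```text
time: 31.55
eef_pos: [0.4452, 0.2562, 0.1783]
eef_rot: [0.246, 3.128, -0.0]
ft_force: [-2.2, -7.6, 9.9]
grip_width: 0.0155
grasp_force: 25.0
```

Call:
jog_arm([
  [1,0.2,0,0.17,0,0,0],
  [1,0.38,0,0.35,0,0,0],
  [1,0.56,0,0.54,0,0,0],
  [1,0.73,0,0.73,0,0,0],
  [1,0.89,0,0.94,0,0,0],
  [1,1.04,0,1.15,0,0,0],
  [1,1.17,0,1.37,0,0,0],
  [1,1.3,0,1.59,0,0,0],
])

```text
time: 32.22
eef_pos: [0.3922, 0.2646, 0.1131]
eef_rot: [-0.245, -3.131, 0.001]
ft_force: [-6.3, -6.5, 7.9]
grip_width: 0.0159
grasp_force: 25.0
```

Call:
jog_arm([
  [1,0.11,0,0.23,0,0,0],
  [1,0.22,0,0.47,0,0,0],
  [1,0.3,0,0.65,0,0,0],
  [1,0.36,0,0.8,0,0,0],
  [1,0.39,0,0.92,0,0,0],
  [1,0.39,0,0.92,0,0,0],
  [1,0.39,0,0.92,0,0,0],
  [1,0.39,0,0.92,0,0,0],
])

```text
time: 32.88
eef_pos: [0.3761, 0.2672, 0.0753]
eef_rot: [-0.245, -3.129, 0.001]
ft_force: [-6.6, -2.1, 2.5]
grip_width: 0.0158
grasp_force: 25.0
```

```bash
python3 - <<'E'
from h import *
s=telemetry.state(); print(s['ft_force'].round(1),s['grip_width'],s['grasp_force'])
p=RS.inv().apply(s['eef_pos']+[0,0,.0188]-S)-[0,0,.035]; print(p,np.hypot(p[0],p[2]),np.arctan2(p[2],-p[0])-np.radians(22))
E
```

```text
[-6.6 -2.1  2.5] 0.01576910699751283 24.996036887168884
[-0.20096234 -0.00080111  0.05912328] 0.2094789348155356 -0.09784448231939524
```

Call:
jog_arm([
  [1,0.05,0,0.1,0,0,0],
  [1,0.08,0,0.2,0,0,0],
  [1,0.1,0,0.28,0,0,0],
  [1,0.1,0,0.28,0,0,0],
  [1,0.1,0,0.28,0,0,0],
  [1,0.1,0,0.28,0,0,0],
  [1,0.1,0,0.28,0,0,0],
  [1,0.1,0,0.28,0,0,0],
])

```text
time: 33.55
eef_pos: [0.3775, 0.2671, 0.069]
eef_rot: [0.245, 3.124, -0.001]
ft_force: [-0.9, -19.4, 30.7]
grip_width: 0.0158
grasp_force: 25.0
```

Call:
jog_arm([
  [1,0,0,-0.15,0,0,0],
  [0.7,0,0,-0.15,0,0,0],
  [0.5,0,0,-0.15,0,0,0],
  [0.3,0,0,-0.15,0,0,0],
  [0.3,0,0,-0.15,0,0,0],
  [0.3,0,0,-0.5,0,0,0],
  [0.3,0,0,-1.3,0,0,0],
  [0.3,0,0,-2.2,0,0,0],
])

```text
time: 34.22
eef_pos: [0.3713, 0.2671, 0.1509]
eef_rot: [-0.245, -3.127, 0.005]
ft_force: [0.2, 1.4, 0.1]
grip_width: 0.0579
grasp_force: 0.0
```

Call:
jog_arm([
  [0.3,0.2,0,-0.9,0,0,0],
  [0.2,0.4,-0.4,-1.6,0,0,0],
  [0,0.4,-1.2,-2.0,0,0,0],
  [0,0.4,-2.1,-2.2,0,0,0],
  [0,0.4,-3.0,-2.2,0,0,0],
  [0,0.4,-3.9,-2.2,0,0,0],
  [0,0.4,-4.8,-2.2,0,0,0],
  [0,0.4,-5.6,-2.2,0,0,0],
])

```text
time: 34.88
eef_pos: [0.3221, 0.048, 0.2405]
eef_rot: [0.244, 3.132, 0.0]
ft_force: [1.0, -0.3, -0.7]
grip_width: 0.0929
grasp_force: 0.0
```

```bash
python3 - <<'E'
from h import *
for c in('top','scene'):
    im=eyes.capture(c)[:,:,::-1]; cv2.imwrite(f'pics/{c}6.png',im)
    for j in(-.02,0,.03,.06,.1):
        a=np.radians(22)+j
        t=lambda r,da=0,y=0:S+RS.apply([-r*np.cos(a+da),y,.035+r*np.sin(a+da)])
        print(c,j,'grip bbox',proj(c,[t(r,k*.0225/.207,y*.008) for r in(.186,.225) for k in(-1,1) for y in(-1,1)]).min(0).round(1),proj(c,[t(r,k*.0225/.207,y*.008) for r in(.186,.225) for k in(-1,1) for y in(-1,1)]).max(0).round(1))
    if c=='top': A=im[80:290,30:480]
    else: B=im[100:340,160:480]
cv2.imwrite('pics/t6.png',cv2.resize(A,None,fx=1.77,fy=1.77,interpolation=2)); print(telemetry.state()['eef_pos'])
for c,r in(('top',np.s_[235:290,135:168]),('scene',np.s_[140:172,185:216])):
    m=(cv2.imread(f'pics/{c}6.png')[r].max(2)<35).astype(np.uint8)
    n,l,st,ce=cv2.connectedComponentsWithStats(m); print(c,[(st[i][0]+r[1].start,st[i][1]+r[0].start,st[i][2],st[i][3],st[i][4]) for i in range(1,n) if st[i][4]>30])
E
```

```text
top -0.02 grip bbox [143.2 251.7] [160.8 277.8]
top 0 grip bbox [142.7 250.8] [160.4 277.2]
top 0.03 grip bbox [142.1 249.3] [159.8 276.2]
top 0.06 grip bbox [141.6 247.8] [159.3 275.2]
top 0.1 grip bbox [140.9 245.6] [158.6 273.6]
scene -0.02 grip bbox [190.2 152.3] [206.8 167.5]
scene 0 grip bbox [190.3 151.6] [207.2 166.8]
scene 0.03 grip bbox [190.5 150.5] [207.8 165.7]
scene 0.06 grip bbox [190.8 149.5] [208.5 164.6]
scene 0.1 grip bbox [191.3 148. ] [209.4 163. ]
[0.32242677 0.04570758 0.24053308]
top [(np.int32(147), np.int32(252), np.int32(11), np.int32(18), np.int32(41))]
scene []
```

View pics/t6.png

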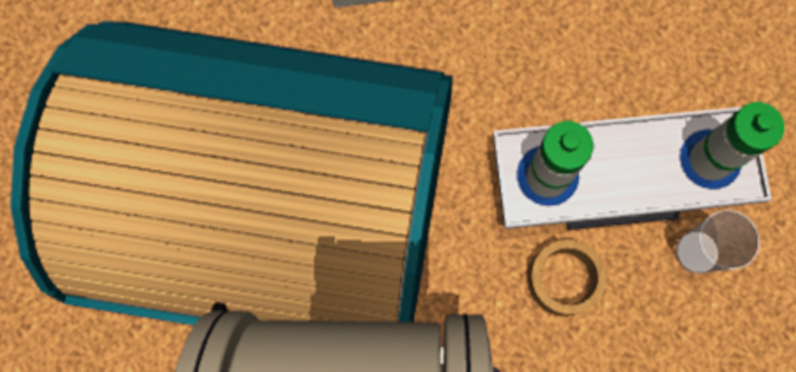

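The door looks shut with the grip at its lower end, though the arm partly hides it. The bottles, cup, tape and tray look right. I'll clear the arm and check the grip.

Call:
jog_arm([
  [0,-0.4,-0.7,-0.2,0,0,0],
  [0,-0.8,-1.5,-0.5,0,0,0],
  [0,-1.2,-2.3,-0.8,0,0,0],
  [0,-1.4,-3.1,-1.0,0,0,0],
  [0,-1.6,-3.9,-1.2,0,0,0],
  [0,-1.6,-4.7,-1.2,0,0,0],
  [0,-1.6,-5.3,-1.2,0,0,0],
  [0,-1.6,-5.6,-1.2,0,0,0],
])

```text
time: 35.65
eef_pos: [0.3511, -0.1838, 0.2882]
eef_rot: [-0.247, -3.131, -0.0]
ft_force: [0.3, 1.3, 0.1]
grip_width: 0.0928
grasp_force: 0.0
```

```bash
python3 - <<'E'
from h import *
for c in('top','scene'): cv2.imwrite(f'pics/{c}7.png',eyes.capture(c)[:,:,::-1])
for k in(0,7):
  for c,r in(('top',np.s_[232:290,135:168]),('scene',np.s_[138:175,185:216])):
    m=(cv2.imread(f'pics/{c}{k}.png')[r].max(2)<45).astype(np.uint8)
    n,l,st,ce=cv2.connectedComponentsWithStats(m); print(k,c,[(st[i][0]+r[1].start,st[i][1]+r[0].start,st[i][2],st[i][3],st[i][4],(ce[i]+[r[1].start,r[0].start]).round(1)) for i in range(1,n) if st[i][4]>30])
for c in('top','scene'):
  for j in(0,.05,.1,.22): print(c,j,proj(c,gp(j)).round(1))
im=cv2.imread('pics/top7.png')[80:300,30:480]; cv2.imwrite('pics/t7.png',cv2.resize(im,None,fx=1.77,fy=1.77,interpolation=2))
E
```

```text
0 top [(np.int32(142), np.int32(239), np.int32(15), np.int32(28), np.int32(288), array([149.1, 252.3]))]
0 scene [(np.int32(194), np.int32(145), np.int32(19), np.int32(13), np.int32(156), array([202.8, 150.6]))]
7 top [(np.int32(146), np.int32(252), np.int32(15), np.int32(25), np.int32(245), array([152.7, 263.6]))]
7 scene [(np.int32(191), np.int32(153), np.int32(16), np.int32(15), np.int32(151), array([198.5, 159.2]))]
top 0 [[151.7 264.8]]
top 0.05 [[150.7 262.7]]
top 0.1 [[149.8 260.3]]
top 0.22 [[147.9 253.4]]
scene 0 [[198.  159.1]]
scene 0.05 [[198.8 157.2]]
scene 0.1 [[199.7 155.3]]
scene 0.22 [[202.7 150.5]]
```

View pics/t7.png

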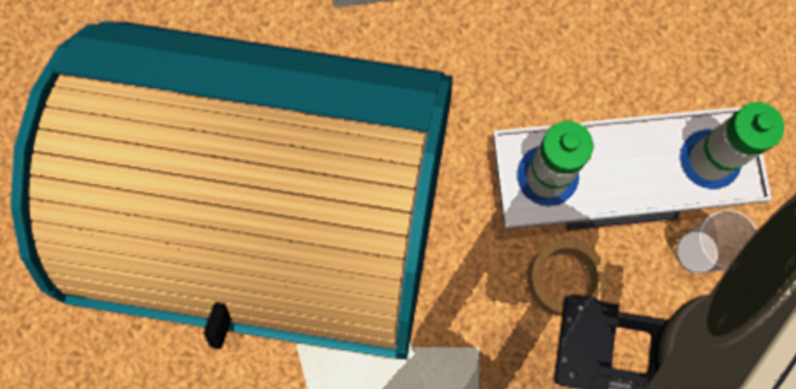

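The door is fully shut: the grip at (217,325) matches joint angle 0 in both cameras. Both bottles stand on their mats, the tray is level, and the cup and tape are untouched.

```bash
python3 -c "
from station import order; print(order.sign_off())"
```

```text
the job is handed in; nothing more can be done
None
```

The job is handed in at about 36 s: both bottles stand within 3 mm of their mat centres, the tray is level, the door is fully shut, the canister was in place at the last look before shutting, and the cup and tape are undisturbed.

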